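# Centre a wobbly little cake on its stand

### The arm

A 7-joint arm with a two-finger parallel gripper is mounted at the origin on the work surface. World frame = base frame: x ahead of the robot, y to its left, z up, the work surface at z = 0. Lengths are in mm, angles in rad, forces in N, time in s.
With the tool pointing down it reaches from about 425 to 825 mm from the base axis. Payload 3.6 kg.
Tool frame: the origin (TCP) lies at the very end of the fingers, on their centre line; the grasp point (between the pads) lies 19 mm behind it; z points along the fingers, y is the line along which they close (so a half turn about z gives the same grasp; the last joint's range is limited). The gripper opens to 85 mm and grips with 20 to 120 N. Pads are 22 mm wide; open, the fingers measure 114 mm over their backs; the gripper's body (76 mm by 85 mm) begins 54 mm behind the grasp point. The pads swing forward as they close: fully open they stand 13 mm farther back than shut.
Start: joints at [-1.268, 0.615, -0.013, 1.423, 0.008, 1.103, -0.04], TCP at [210.471, 614.951, 231.297] pointing down, gripper open.
Joint ranges: [-3.12, 3.12], [-0.3, 2.06], [-1.34, 1.32], [0.26, 2.42], [-1.36, 4.5], [0.01, 1.98], [-2.84, 2.84]. Speed limits (rad/s): [2.79, 2.79, 3.14, 3.14, 3.14, 3.14, 3.14].

### API

Orientations are given as a unit quaternion [w, x, y, z].
In Python, from workcell import observe, camera, job_done gives the robot as it stands.
- The arm moves only by the shell command python3 -m handwheel 'ROWS' [FORCE]. ROWS is JSON, one flat list of numbers, 5 for each row, row after row: the finger opening in m, from 0 to 0.0854, then the shift along the tool's x, y, z in m, then the turn about the tool's z in rad. In form: [claw, dx, dy, dz, turn, claw, dx, dy, dz, turn, ...]. A call has exactly 10 rows; each row shifts and turns the commanded pose from where the row before left it, along the tool's axes as they then stand; what a row does not reach is not made up. A row lasts 1/12 s, in which the tool goes at most 41.7 mm and 7.16 degrees, less where a joint would pass 70% of its speed; a pose out of reach is approached as far as the arm can. A call with a gripper value outside its range is refused whole. The fingers move at their own pace and stop on an object; FORCE is the grip in N (left out, the last holds). Time passes only in rows, so rows that do not move let the fingers close, or fill a call up. It gives the time, the measured TCP pose, the force, the opening and the grip force at its end, in the units of the state.
- observe(): the state, without advancing time (a new reading comes with each control period).
- camera(name): name is "side" or "top"; returns a dict with "image" (400x640x3 uint8, red, green, blue), "fx", "fy", "cx", "cy" (pixels), "distortion" ([k1, k2, p1, p2, k3] as OpenCV has them; the pictures are not rectified), "view" (4x4, takes a point from world to camera coordinates). Camera axes: x right, y down, z forward; pixel columns grow to the right and rows downward; lengths in mm; the calibration is good to about 2 mm. A picture is of the moment at which its call begins. There is no depth.
- job_done(): hands the job in; it is judged then, once.
The state is a dict: "time_s": time; "joint_positions": joint angles; "joint_vel": joint speeds; "joint_torque": joint torques, N m; "position": TCP position; "ee_rot": TCP orientation; "force": force on the tool from outside, world axes, zero at the start; "ft_torque": the same for the moment, N m; "gripper_width": opening from 0.0 (shut) to 1.0 (fully open); "finger_force": force on a finger pad.
Only numpy, scipy, OpenCV 4.12 (cv2) and the standard library are available. Lean on these libraries where they do the work, as an engineer would, in place of code of your own. Each camera call takes 0.05 s, during which the arm holds its last target. There are 200 camera calls.

### The job

One of the two small cakes has been put down near the edge of its cake stand: with light nudges of the fingertips, push it to the middle of the plate, so that it ends upright and centred like the other one. Do not pinch, lift, tip or knock off either cake; leave the other cake, both stands and everything else on the counter where they are.

Things in the scene. Friction and masses are not known exactly. Their poses are not given: they have to be found in the camera images.
- cake_1: small mushroom-shaped baba cake, rigid, light (about 45 g), 54 mm tall: round foot in a paper case, 42 mm across and upright-sided from 4 to 14 mm up (bevelled below, standing on a disc 31 mm across), neck 30 mm across from 14 to 34 mm up, domed head 35 mm across. Origin: centre of its underside, z up. Wobbly: slides when pushed slowly on the foot, may tip when pushed on the head.
- cake_2: exactly like cake_1, with the same origin. In each start one of the two cakes stands 22 to 32 mm from the centre of its stand's plate, in any direction, and the other is already centred; either cake may be the one, on either stand.
- stand_1_centre (a point): white ceramic cake stand, 60 mm high, 0.9 kg, loose on the counter: a flat round plate 100 mm across and 12 mm thick, no rim, on a stem with a foot 80 mm across. This point: centre of the plate's upper face, 60 mm above the counter.
- stand_2_centre (a point): the same point of the second stand, which is exactly like the first: centre of the plate's upper face.
- bun: bystander: domed bun, 84 mm across, 37 mm high, on the counter between the stands. Origin: centre of its underside.
- tongs: bystander: steel pastry tongs lying flat, 220 mm long along its x, 42 mm wide, 12 mm high. Origin: on the counter, about mid-length.
- shaker: bystander: clear sugar shaker with a steel cap, 54 mm across, 110 mm high, at the back of the counter. Origin: centre of its underside.
- jar: bystander: amber jar, 68 mm across, 90 mm high, on the right. Origin: centre of its underside.
- ramekin: bystander: white ramekin, 72 mm across, 40 mm high, between the stands and the robot. Origin: centre of its underside.
- spatula: bystander: spatula lying flat on the right, its handle towards -x. Origin: on the counter, about mid-length.
Things that resemble listed ones, but are neither listed nor needed, are in the scene too. What is shaped like the cake_2 but black is not meant.

How it is judged:
By the outcome, as a careful person would: the job done as asked, in the order asked, and still so for the second after the job is handed in, with the robot touching nothing.
It also fails if it takes over 51 s, if anything falls off the work surface, if the arm or the gripper's body presses on something with over 40 N, if the wrist force passes 120 N, or if a joint passes its speed limit or range.

## Working session

There is one attempt and no reset: what is moved stays moved. The work goes in short steps, Python scripts to look and compute and a shell command to move; the robot and the scene stay as the last step left them, time stands still between calls to the robot, and variables do not carry over. Pictures are saved under pics/ and viewed, at most 10 in all, crops included, and the job is handed in when it is done.

```bash
mkdir -p pics
python3 - <<'E'
from workcell import observe,camera
import cv2,numpy as np
s=observe();print(s)
for n in("top","side"):
    c=camera(n);cv2.imwrite(f"pics/{n}0.png",c["image"][:,:,::-1]);print(n,c["fx"],c["fy"],c["cx"],c["cy"],c["distortion"],np.round(c["view"],4).tolist())
E
```

```text
{'time_s': 0.0, 'joint_positions': array([-1.26749396,  0.61599941, -0.01263231,  1.42493628,  0.00813398,
        1.10340117, -0.04037702]), 'joint_vel': array([-0.00026339, -0.00018499, -0.00073015, -0.00049756, -0.00067037,
        0.00072158,  0.00127002]), 'joint_torque': array([ 1.20002128e-04, -4.69229400e+01,  2.58921068e-01, -1.71038622e+01,
        9.86026746e-03,  9.63192695e-03, -1.37335383e-05]), 'position': array([210.24488644, 614.22969749, 230.07369243]), 'ee_rot': array([-1.90400289e-04,  1.64096431e-01,  9.86443383e-01, -1.33319722e-03]), 'force': array([-0.28237462,  0.14997719, -0.12922185]), 'ft_torque': array([-0.00726558, -0.02122609,  0.01491009]), 'finger_force': 0.0, 'gripper_width': 1.0035595916075137}
top 499.5942728407396 499.5942728407396 318.08349372677793 192.0944908607543 [-0.1319142  0.         0.         0.         0.       ] [[-0.0166, -0.9999, -0.0032, -98.068], [-0.9882, 0.0169, -0.1519, 581.7492], [0.152, 0.0007, -0.9884, 1433.0819], [0.0, 0.0, 0.0, 1.0]]
side 472.6246911858687 472.6246911858687 319.25860728323477 196.91862571669708 [-0.12021904  0.          0.          0.          0.        ] [[0.8045, -0.5939, 0.0084, -512.2349], [-0.3707, -0.5131, -0.7742, 218.9724], [0.4641, 0.6197, -0.6329, 1239.414], [0.0, 0.0, 0.0, 1.0]]
```

View pics/top0.png

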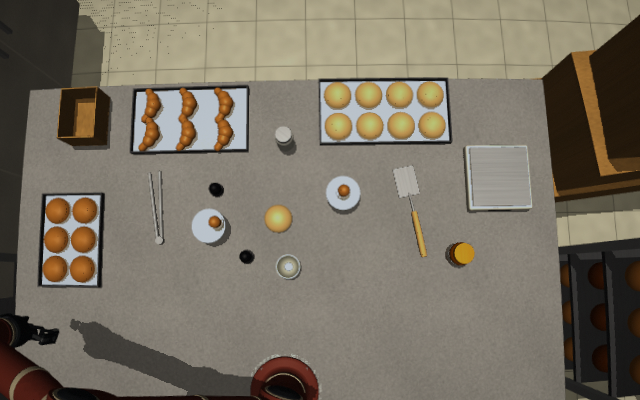

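View pics/side0.png

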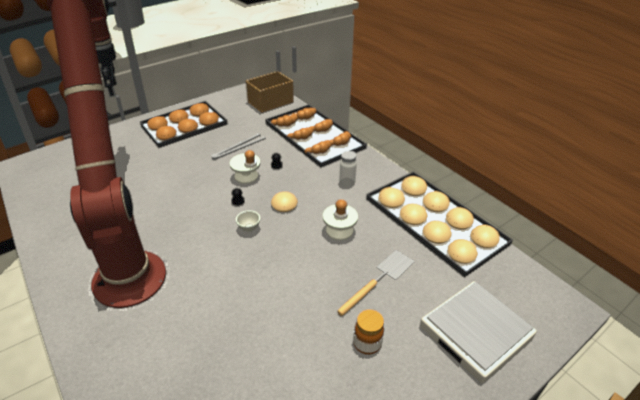

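The top view shows a cake off-centre on the left stand: plate at about (208,226), cake at about (215,222). The right stand at (343,193) has its cake centred. The side view agrees, with the left stand at (245,162) and the right at (340,215). The bun, ramekin and two black decoys are near the left stand.

```bash
cat > h.py <<'E'
from workcell import observe,camera
import cv2,numpy as np
def ray(c,uv):
    K=np.array([[c["fx"],0,c["cx"]],[0,c["fy"],c["cy"]],[0,0,1]])
    p=cv2.undistortPoints(np.array([[uv]],float),K,np.array(c["distortion"]))[0,0]
    V=np.array(c["view"]);R,t=V[:3,:3],V[:3,3]
    return -R.T@t,R.T@np.array([p[0],p[1],1])
def onz(c,uv,z):
    o,d=ray(c,uv);return o+d*(z-o[2])/d[2]
def tri(a,b):
    A=np.zeros((3,3));y=np.zeros(3)
    for o,d in(a,b):
        d=d/np.linalg.norm(d);P=np.eye(3)-np.outer(d,d);A+=P;y+=P@o
    return np.linalg.solve(A,y)
ROI={"top":{"L":(190,205,228,246),"R":(322,172,366,216)},"side":{"L":(226,143,264,184),"R":(320,192,362,240)}}
def big(m):
    n,l,s,ce=cv2.connectedComponentsWithStats(m.astype(np.uint8));i=1+np.argmax(s[1:,4]);return l==i,ce[i],s[i]
def look(c,name,side):
    x0,y0,x1,y1=ROI[name][side];f=4
    im=cv2.resize(c["image"][y0:y1,x0:x1],None,fx=f,fy=f,interpolation=cv2.INTER_CUBIC)
    hsv=cv2.cvtColor(im,cv2.COLOR_RGB2HSV)
    ck,cc,cs=big((hsv[...,1]>110)&(hsv[...,0]<25)&(hsv[...,2]>40))
    conv=lambda p:((np.array(p)+.5)/f-.5+[x0,y0])
    pl=(hsv[...,2]>175)&(hsv[...,1]<70)
    return im,ck,conv(cc),cs/f,pl,conv
E
python3 - <<'E'
from h import *
for n in("top","side"):
    c=camera(n);row=[]
    for s in "LR":
        im,ck,cc,cs,pl,conv=look(c,n,s)
        m,_,_=big(pl|ck)
        k,_=cv2.findContours(m.astype(np.uint8),0,2);k=max(k,key=cv2.contourArea)
        e=cv2.fitEllipse(cv2.convexHull(k));
        print(n,s,"cake",cc,cs[:4],"->",onz(c,cc,98 if n=="top" else 95)[:2].round(1),"plate",conv(e[0]).round(2),np.round(np.array(e[1])/4,1),onz(c,conv(e[0]),60)[:2].round(1))
        v=im.copy();cv2.drawContours(v,[k],-1,(0,255,0),1);v[ck]=v[ck]//2+np.array([0,0,120],np.uint8)
        row.append(cv2.resize(v,(380,280)))
    cv2.imwrite(f"pics/m{n}.png",np.hstack(row)[:,:,::-1])
a=[cv2.imread(f"pics/m{n}.png") for n in("top","side")];cv2.imwrite("pics/m.png",np.vstack(a))
E
```

```text
top L cake [214.34958629 221.606974  ] [18.75 11.25 12.5  11.5 ] -> [491.9 188.3] plate [207.93 225.29] [32.7 33.9] [485.1 215.2]
top R cake [343.38093379 190.12968457] [16.25 13.   11.25 11.25] -> [ 576.2 -180.1] plate [342.65 192.34] [33.1 33.7] [ 575.6 -179.7]
side L cake [249.40933099 156.00827465] [19.25  7.5   9.   12.75] -> [492.1 185.7] plate [260.59 163.3 ] [40.4 94.6] [524.  173.3]Traceback (most recent call last):
  File "<stdin>", line 8, in <module>
cv2.error: OpenCV(4.12.0) /io/opencv/modules/imgproc/src/shapedescr.cpp:361: error: (-201:Incorrect size of input array) There should be at least 5 points to fit the ellipse in function 'fitEllipseNoDirect'
```

```bash
python3 -m handwheel '[0.024,0,0,0.025,0.1, 0.024,0,0,0.025,0.1, 0.024,0,0,0.025,0.1, 0.024,0,0,0.025,0.1, 0.024,0,0,0.025,0.1, 0.024,0,0,0.025,0.1, 0.024,0,0,0.025,0.1, 0.024,0,0,0.025,0.1, 0.024,0,0,0.01,0.1, 0.024,0,0,0,0.095]' 20
```

```text
time_s: 1.03
position: [209.2, 612.4, 17.3]
ee_rot: [0.001, 0.617, 0.787, -0.004]
force: [0.1, -0.3, 0.2]
gripper_width: 0.28
finger_force: 0.0
```

```bash
python3 -m handwheel '[0.024,0,0,0.002,0, 0.024,0,0,0.002,0, 0.024,0,0,0.002,0, 0.024,0,0,0.001,0, 0.024,0,0,0.001,0, 0.024,0,0,0.001,0, 0.024,0,0,0,0, 0.024,0,0,0,0, 0.024,0,0,0,0, 0.024,0,0,0,0]' 20
```

```text
time_s: 1.87
position: [210.5, 615.0, 12.4]
ee_rot: [-0.0, 0.615, 0.789, 0.0]
force: [0.4, -0.1, -0.7]
gripper_width: 0.284
finger_force: 0.0
```

```bash
python3 -m handwheel '[0.024,0,0,0.001,0, 0.024,0,0,0.001,0, 0.024,0,0,0.001,0, 0.024,0,0,0.001,0, 0.024,0,0,0.001,0, 0.024,0,0,0.001,0, 0.024,0,0,0.001,0, 0.024,0,0,0.001,0, 0.024,0,0,0,0, 0.024,0,0,0,0]' 20
```

```text
time_s: 2.7
position: [210.4, 614.9, 4.2]
ee_rot: [0.0, 0.615, 0.789, -0.0]
force: [0.3, -0.6, -0.5]
gripper_width: 0.281
finger_force: 0.0
```

```bash
python3 -m handwheel '[0.024,0,0,-0.033,0, 0.024,0,0,-0.033,0, 0.024,0,0,-0.033,0, 0.024,0,0,-0.033,0, 0.024,0,0,-0.033,0, 0.024,0,0,-0.031,0, 0.024,-0.033,0.0105,0,0, 0.024,-0.033,0.0105,0,0, 0.024,-0.033,0.0105,0,0, 0.024,-0.033,0.0105,0,0]' 20
python3 -m handwheel '[0.024,-0.033,0.0105,0,0, 0.024,-0.033,0.0105,0,0, 0.024,-0.033,0.0105,0,0, 0.024,-0.033,0.0105,0,0, 0.024,-0.033,0.0105,0,0, 0.024,-0.033,0.0105,0,0, 0.024,-0.033,0.0105,0,0, 0.024,-0.033,0.0105,0,0, 0.024,-0.033,0.0105,0,0, 0.024,-0.033,0.0105,0,0]' 20
python3 -m handwheel '[0.024,-0.033,0.0105,0,0, 0.024,-0.033,0.0105,0,0, 0.024,0,0,0.02,0, 0.024,0,0,0.02,0, 0.024,0,0,0.02,0, 0.024,0,0,0,0, 0.024,0,0,0,0, 0.024,0,0,0,0, 0.024,0,0,0,0, 0.024,0,0,0,0]' 20
python3 - <<'E'
from h import *
for n,(x,y,X,Y) in {"top":(150,150,310,290),"side":(190,90,350,210)}.items():
    c=camera(n);v=c["image"][y:Y,x:X,::-1];cv2.imwrite(f"pics/{n}1.png",cv2.resize(v,None,fx=4,fy=4,interpolation=2))
E
```

```text
time_s: 3.53
position: [283.9, 495.8, 200.7]
ee_rot: [0.0, 0.615, 0.789, 0.0]
force: [0.4, 0.6, 0.6]
gripper_width: 0.28
finger_force: 0.0
time_s: 4.37
position: [466.2, 201.1, 200.6]
ee_rot: [0.0, 0.615, 0.789, 0.0]
force: [-0.5, 0.5, 0.0]
gripper_width: 0.282
finger_force: 0.0
time_s: 5.2
position: [502.8, 144.1, 141.6]
ee_rot: [0.001, 0.615, 0.789, 0.001]
force: [0.4, 0.3, 0.4]
gripper_width: 0.279
finger_force: 0.0
```

View pics/side1.png

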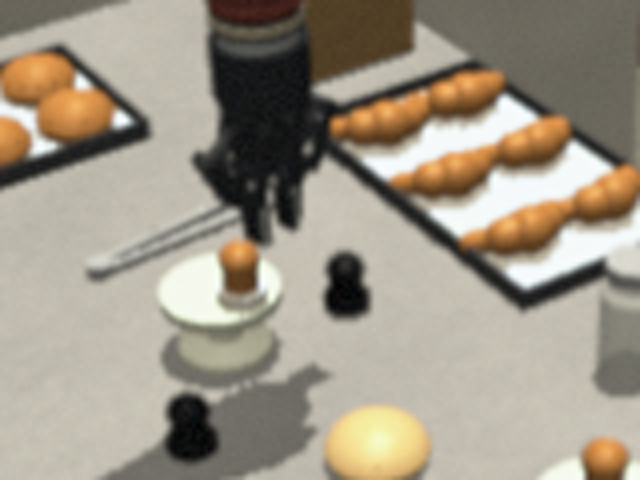

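The side view shows the open fingertips at about crop (276,228), near the projected TCP and clear of the cake at (240,270). I'll go down beside the foot.

```bash
python3 -m handwheel '[0.024,0,0,0.012,0, 0.024,0,0,0.014,0, 0.024,0,0,0.014,0, 0.024,0,0,0.012,0, 0.024,0,0,0.010,0, 0.024,0,0,0.008,0, 0.024,0,0,0.005,0, 0.024,0,0,0.002,0, 0.024,0,0,0,0, 0.024,0,0,0,0]' 20
python3 - <<'E'
from h import *
for n,(x,y,X,Y) in {"top":(180,190,260,250),"side":(215,120,295,180)}.items():
    c=camera(n);v=c["image"][y:Y,x:X,::-1];cv2.imwrite(f"pics/{n}2.png",cv2.resize(v,None,fx=5,fy=5,interpolation=2))
cv2.imwrite("pics/both2.png",np.hstack([cv2.imread("pics/top2.png"),cv2.imread("pics/side2.png")]))
E
```

```text
time_s: 6.13
position: [502.4, 143.8, 63.7]
ee_rot: [0.0, 0.615, 0.789, 0.0]
force: [0.7, 0.6, 0.3]
gripper_width: 0.284
finger_force: 0.0
```

View pics/both2.png

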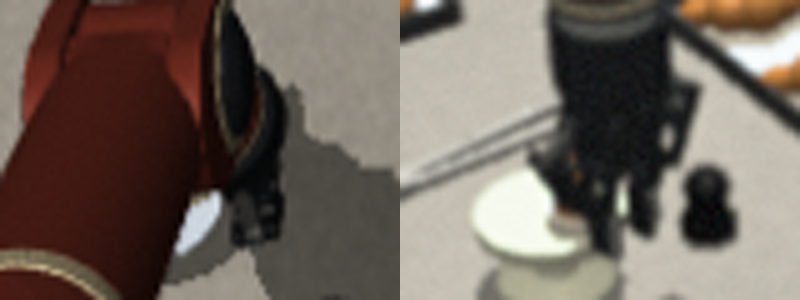

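The fingertips are at plate level, in front of the still-upright cake (side crop about (570,220)). The top view is hidden by the arm. Now I'll push slowly, stopping a few millimetres short.

```bash
python3 -m handwheel '[0.024,0.0015,0,0,0, 0.024,0.0015,0,0,0, 0.024,0.0015,0,0,0, 0.024,0.0015,0,0,0, 0.024,0.0015,0,0,0, 0.024,0.001,0,0,0, 0.024,0.001,0,0,0, 0.024,0.001,0,0,0, 0.024,0.001,0,0,0, 0.024,0.001,0,0,0]' 20
python3 -m handwheel '[0.024,0.001,0,0,0, 0.024,0.001,0,0,0, 0.024,0.001,0,0,0, 0.024,0.001,0,0,0, 0.024,0.001,0,0,0, 0.024,0.001,0,0,0, 0.024,0.001,0,0,0, 0.024,0.001,0,0,0, 0.024,0.001,0,0,0, 0.024,0.001,0,0,0]' 20
python3 - <<'E'
from h import *
c=camera("side");v=c["image"][120:180,215:295,::-1];cv2.imwrite("pics/side3.png",cv2.resize(v,None,fx=6,fy=6,interpolation=2))
E
```

```text
time_s: 7.07
position: [498.9, 155.9, 63.3]
ee_rot: [-0.0, 0.615, 0.789, -0.0]
force: [-0.1, 0.4, 0.2]
gripper_width: 0.281
finger_force: 0.0
time_s: 7.9
position: [496.5, 165.6, 63.3]
ee_rot: [0.0, 0.615, 0.789, -0.0]
force: [0.0, -0.4, 0.0]
gripper_width: 0.282
finger_force: 0.1
```

View pics/side3.png

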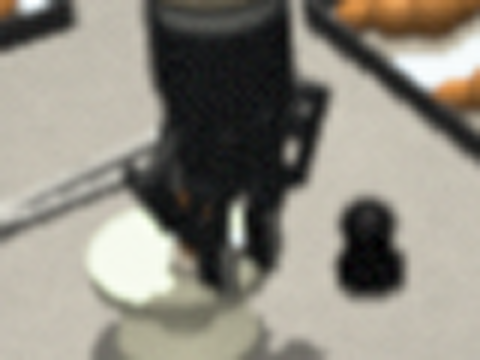

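The side view shows the cake base at about crop (185,262), just beyond the fingertips and apparently starting to move. There is no force on the stand. Continue, then back off and look.

```bash
python3 -m handwheel '[0.024,0.001,0,0,0, 0.024,0.001,0,0,0, 0.024,0.001,0,0,0, 0.024,0.001,0,0,0, 0.024,0.001,0,0,0, 0.024,0.001,0,0,0, 0.024,0.001,0,0,0, 0.024,0.001,0,0,0, 0.024,0.001,0,0,0, 0.024,0.001,0,0,0]' 20
python3 -m handwheel '[0.024,0.001,0,0,0, 0.024,0.001,0,0,0, 0.024,0.001,0,0,0, 0.024,0.001,0,0,0, 0.024,0.001,0,0,0, 0.024,0.001,0,0,0, 0.024,0.001,0,0,0, 0.024,0,0,0,0, 0.024,0,0,0,0, 0.024,0,0,0,0]' 20
python3 -m handwheel '[0.024,-0.002,0,0,0, 0.024,-0.004,0,0,0, 0.024,-0.008,0,0,0, 0.024,-0.012,0,0,0, 0.024,-0.014,0,0,0, 0.024,-0.010,0,-0.02,0, 0.024,0,0,-0.03,0, 0.024,0,0,-0.03,0, 0.024,0,0,-0.03,0, 0.024,0,0,0,0]' 20
python3 -m handwheel '[0.024,-0.03,0,0,0, 0.024,-0.03,0,0,0, 0.024,-0.03,0,0,0, 0.024,-0.03,0,0,0, 0.024,-0.03,0,0,0, 0.024,-0.03,0,0,0, 0.024,0,0,0,0, 0.024,0,0,0,0, 0.024,0,0,0,0, 0.024,0,0,0,0]' 20
python3 - <<'E'
from h import *
w=[]
for n,(x,y,X,Y) in {"top":(170,190,250,250),"side":(215,130,295,190)}.items():
    c=camera(n);w.append(cv2.resize(c["image"][y:Y,x:X,::-1],None,fx=5,fy=5,interpolation=2))
    im,ck,cc,cs,pl,conv=look(c,n,"L")
    print(n,"cake",cc,onz(c,cc,98 if n=="top" else 95)[:2].round(1))
    if n=="top":
        m,_,_=big(pl|ck);k,_=cv2.findContours(m.astype(np.uint8),0,2);e=cv2.fitEllipse(cv2.convexHull(max(k,key=cv2.contourArea)))
        print(np.array(e[1])/4,onz(c,conv(e[0]),60)[:2].round(1))
cv2.imwrite("pics/both4.png",np.hstack(w))
E
```

```text
time_s: 8.78
position: [494.1, 175.4, 63.3]
ee_rot: [-0.0, 0.615, 0.789, -0.0]
force: [1.2, 0.2, -1.2]
gripper_width: 0.28
finger_force: 0.1
time_s: 9.62
position: [492.3, 182.2, 63.3]
ee_rot: [-0.0, 0.615, 0.789, -0.0]
force: [0.3, 0.3, 0.6]
gripper_width: 0.285
finger_force: 0.0
time_s: 10.45
position: [508.8, 132.2, 178.9]
ee_rot: [0.004, 0.616, 0.788, 0.005]
force: [1.7, -0.0, 0.2]
gripper_width: 0.278
finger_force: 0.0
time_s: 11.28
position: [548.0, -39.9, 172.9]
ee_rot: [-0.001, 0.614, 0.789, 0.0]
force: [-0.3, 0.7, -0.3]
gripper_width: 0.279
finger_force: 0.0
top cake [206.76943463 223.9848351 ] [485.5 210. ]
[33.19045639 34.46642303] [485.3 215.4]
side cake [244.35555935 153.2861528 ] [486.6 209.2]
```

View pics/both4.png

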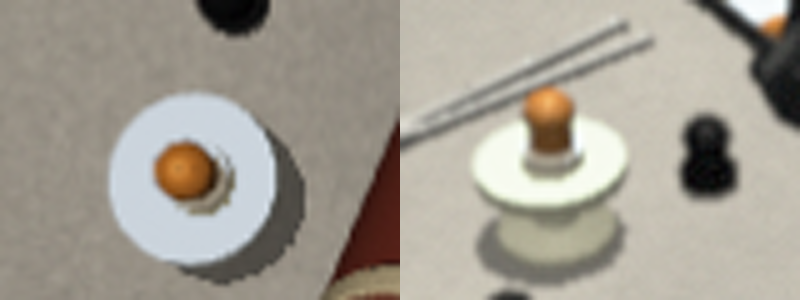

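The top view shows the cake upright with its head at about (207,224), and the plate unmoved. The cake is still about 5 mm short in +y, so I'll do one more nudge: 5.3 mm along tool x, 1.3 mm along tool y.

```bash
python3 -m handwheel '[0.024,0.03,0.0013,0,0, 0.024,0.03,0,0,0, 0.024,0.03,0,0,0, 0.024,0.03,0,0,0, 0.024,0.03,0,0,0, 0.024,0.03,0,0,0, 0.024,0,0,0.01,0, 0.024,0,0,0.02,0, 0.024,0,0,0.02,0, 0.024,0,0,0.02,0]' 20
python3 -m handwheel '[0.024,0,0,0.02,0, 0.024,0,0,0.015,0, 0.024,0,0,0.005,0, 0.024,0,0,0,0, 0.024,0,0,0,0, 0.024,0.008,0,0,0, 0.024,0.01,0,0,0, 0.024,0.01,0,0,0, 0.024,0.008,0,0,0, 0.024,0.004,0,0,0]' 20
```

```text
time_s: 12.22
position: [505.7, 135.2, 102.8]
ee_rot: [0.0, 0.614, 0.789, 0.001]
force: [-0.7, 0.3, -1.3]
gripper_width: 0.279
finger_force: 0.0
time_s: 13.05
position: [495.4, 175.5, 63.6]
ee_rot: [-0.0, 0.614, 0.79, 0.001]
force: [-0.6, 0.1, -0.3]
gripper_width: 0.281
finger_force: 0.0
```

```bash
python3 -m handwheel '[0.024,0.0015,0,0,0, 0.024,0.0015,0,0,0, 0.024,0.001,0,0,0, 0.024,0.001,0,0,0, 0.024,0.001,0,0,0, 0.024,0.001,0,0,0, 0.024,0.001,0,0,0, 0.024,0.001,0,0,0, 0.024,0,0,0,0, 0.024,0,0,0,0]' 20
```

```text
time_s: 13.88
position: [493.9, 181.4, 63.3]
ee_rot: [-0.0, 0.615, 0.789, -0.0]
force: [0.7, -0.2, 0.6]
gripper_width: 0.282
finger_force: 0.0
```

```bash
python3 -m handwheel '[0.024,0.0008,0,0,0, 0.024,0.0008,0,0,0, 0.024,0.0008,0,0,0, 0.024,0.0008,0,0,0, 0.024,0.0008,0,0,0, 0.024,0.0008,0,0,0, 0.024,0.0008,0,0,0, 0.024,0.0008,0,0,0, 0.024,0,0,0,0, 0.024,0,0,0,0]' 20
python3 -m handwheel '[0.024,-0.002,0,0,0, 0.024,-0.004,0,0,0, 0.024,-0.008,0,0,0, 0.024,-0.012,0,0,0, 0.024,-0.014,0,0,0, 0.024,-0.010,0,-0.02,0, 0.024,0,0,-0.03,0, 0.024,0,0,-0.03,0, 0.024,0,0,-0.03,0, 0.024,0,0,0,0]' 20
python3 -m handwheel '[0.024,-0.03,0,0,0, 0.024,-0.03,0,0,0, 0.024,-0.03,0,0,0, 0.024,-0.03,0,0,0, 0.024,-0.03,0,0,0, 0.024,-0.03,0,0,0, 0.024,0,0,0,0, 0.024,0,0,0,0, 0.024,0,0,0,0, 0.024,0,0,0,0]' 20
python3 - <<'E'
from h import *
w=[]
for n,(x,y,X,Y) in {"top":(170,190,250,250),"side":(215,130,295,190)}.items():
    c=camera(n);w.append(cv2.resize(c["image"][y:Y,x:X,::-1],None,fx=5,fy=5,interpolation=2))
    im,ck,cc,cs,pl,conv=look(c,n,"L")
    print(n,"cake",cc,onz(c,cc,98 if n=="top" else 95)[:2].round(1))
    if n=="top":
        m,_,_=big(pl|ck);k,_=cv2.findContours(m.astype(np.uint8),0,2);e=cv2.fitEllipse(cv2.convexHull(max(k,key=cv2.contourArea)))
        print(np.array(e[1])/4,onz(c,conv(e[0]),60)[:2].round(1))
cv2.imwrite("pics/both5.png",np.hstack(w))
E
```

```text
time_s: 14.72
position: [492.3, 187.8, 63.3]
ee_rot: [-0.0, 0.615, 0.789, 0.0]
force: [-0.0, 0.3, -0.7]
gripper_width: 0.283
finger_force: 0.0
time_s: 15.55
position: [508.7, 137.7, 178.9]
ee_rot: [0.004, 0.616, 0.788, 0.005]
force: [2.0, 0.7, -0.3]
gripper_width: 0.283
finger_force: 0.0
time_s: 16.38
position: [547.9, -34.4, 172.9]
ee_rot: [-0.001, 0.614, 0.789, 0.0]
force: [0.1, 0.9, 0.4]
gripper_width: 0.278
finger_force: 0.0
top cake [204.81514706 224.03867647] [485.4 215.7]
[33.18649673 34.52494049] [485.3 215.4]
side cake [243.51131616 152.64171309] [486.2 214.1]
```

View pics/both5.png

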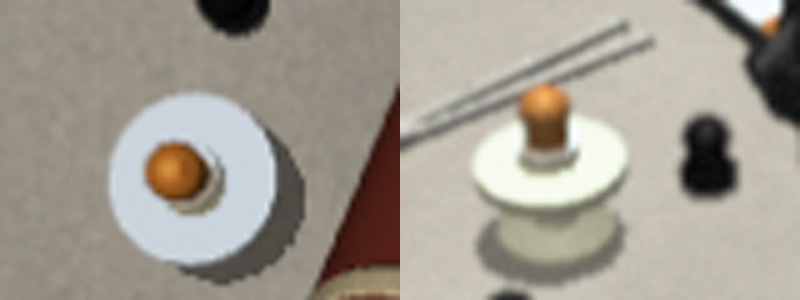

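The cake is upright and centred to within about 1 mm (cake 485.4, 215.7; plate 485.3, 215.4), and the stand has not moved. The gripper is clear, so I'm handing in.

```bash
python3 -c "
from workcell import job_done;print(job_done())"
```

```text
the job is handed in; nothing more can be done
None
```

I handed the job in at about 16 s: the off-centre cake on the left stand now stands upright and within about 1 mm of the plate's centre. That stand did not move, and I saw no contact with anything else, though I did not re-measure the other stand or the bystanders.

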